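# Slide a broom hanger onto the storeroom rail until it is caught

## Robot

A 6-joint arm with a two-finger parallel gripper is mounted at the origin on the work surface. World frame = base frame: x ahead of the robot, y to its left, z up, the work surface at z = 0. Lengths are in mm, angles in degrees, forces in N, time in s.
With the tool pointing down it reaches from about 350 to 850 mm from the base axis. Payload 8.1 kg.
Tool frame: the origin (TCP) lies midway between the tips of the shut fingers; the grasp point (between the pads) lies 19 mm behind it (hold_point_z is the distance from the TCP to the grasp point, in mm); z points along the fingers, y is the direction in which the jaws open and shut (so a half turn about z gives the same grasp; the last joint's range is limited). The gripper opens to 85 mm and grips with 20 to 120 N. Pads are 22 mm wide; open, the fingers measure 114 mm over their backs; the gripper's body (76 mm by 85 mm) begins 54 mm behind the grasp point. The pads swing forward as they close: fully open they stand 13 mm farther back than shut.
Start: joints at [63.117, 7.471, 85.268, -0, 87.261, -4.893], TCP at [224.647, 556.362, 231.292] pointing down, gripper open.
Joint ranges: [-169.43, 169.43], [-51.17, 129.36], [1.28, 143.12], [-76.62, 256.62], [0, 156.53], [-152.29, 152.29]. Speed limits (degrees/s): [136.94, 136.94, 159.86, 180, 180, 180].

## Interface

Orientations are given as [roll, pitch, yaw] about the fixed x, y, z axes, in that order (R = Rz(yaw) Ry(pitch) Rx(roll)).
In Python, from bench import sense, snapshot, camera_params, hand_in, hold_point_z gives the robot as it stands.
- The arm moves only by the tool servo_tool, never from a script. Its argument "motion" is a list of rows, each a list of 7 numbers: the finger opening in mm, from 0 to 85.4, then the shift along the tool's x, y, z in mm, then the turn, a rotation vector about the tool's x, y, z in rad. A call has 1 to 10 rows; each row shifts and turns the pose as measured when the row begins, along the tool's axes as they then stand; what a row does not reach is not made up. A row lasts 1/10 s, in which the tool goes at most 50 mm and 8.59 degrees, less where a joint would pass 70% of its speed; a pose out of reach is approached as far as the arm can. A call with a gripper value outside its range is refused whole. The fingers move at their own pace and stop on an object; "force" is the grip in N (left out, the last holds). Time passes only in rows, so rows that do not move let the fingers close. It gives the time, the measured TCP pose, the force and the opening at its end, in the units of the state.
- sense(): the state, without advancing time (a new reading comes with each control period).
- snapshot(name): name is "scene" or "side" or "wrist"; returns the picture (480x640x3 uint8, blue, green, red); there is no depth.
- camera_params(name): a dict with "fx", "fy", "cx", "cy" (pixels), "R" (3x3) and "t" (3): a world point X has camera coordinates R X + t; the wrist camera has in their place "tool_from_camera" (4x4, takes a point from camera to tool coordinates, whose origin is the TCP and whose axes are the flange's). Camera axes: x right, y down, z forward; pixel columns grow to the right and rows downward; lengths in mm; the calibration is good to about 2 mm. The wrist camera is an equidistant fisheye: a pixel r from the principal point sees the ray r / f radians off the axis. A picture is of the moment at which its call begins: read the wrist's pose just before it. camera_params takes no time and is no camera call.
- hand_in(): hands the job in, once; it reports no verdict.
The state is a dict: "time": time; "joint_pos": joint angles; "qd": joint speeds; "joint_efforts": joint torques, N m; "tool_pos": TCP position; "tcp_rot": TCP orientation; "ft_force": force on the tool from outside, world axes, zero at the start; "wrist_torque": the same for the moment, N m; "finger_gap": finger opening in mm.
Only numpy, scipy, OpenCV 4.12 (cv2) and the standard library are available. Lean on these libraries where they do the work, as an engineer would, in place of code of your own. Each camera call takes 0.05 s, during which the arm holds its last target. There are 200 camera calls.

## Task

Pick up the loose broom hanger and thread it onto the rail from the rail's open, tapered end, with its two prongs on the side away from the robot. Slide it gently along, past the side catch and against the sprung plunger, just until the catch snaps in behind it, never pushing with more than about 15 N, and let go so that it stays caught. Leave the jar, the carton and the tape roll alone.

Things in the scene. Friction and masses are not known exactly. Their poses are not given: they have to be found in the camera images.
- hanger_tab (a point): centre of the grip tab of the loose grey plastic broom hanger (0.17 to 0.33 kg), which starts upright on the bench. Tab 18 mm along x, 26 mm along y, 52 mm tall; its top is 26 mm above this point. Under it a saddle, 46 mm in x, 60 mm in y, its flat top 26 mm and its underside 52.5 mm below this point. z up, y along the saddle's slot, +x to the side of the prongs.
- hanger_seat (a point): on the hanger, 38 mm under hanger_tab: middle of the roof of the T-slot that runs through the saddle along y and lies on the rail's flange when hung. The slot is 34 mm wide and 9.5 mm high; two lips below it leave a 14 mm gap for the rail's web, so it goes on only over the rail's end.
- hanger_prongs (a point): midway between the tips of the hanger's two steel prongs (8 mm thick, 32 mm apart): 72 mm to the +x side of hanger_tab and 20.5 mm below it. They run out level 10 mm above the saddle's underside, then turn up.
- hanger: the whole hanger; origin in the middle of its underside, axes as hanger_tab.
- rail: the fixed steel rail on its stand; origin on the bench under its middle, y along the rail to the open end, x across it to the side away from the robot, z up. A parking station is clamped on it, where is not measured: the hanger's middle is 155 to 215 mm in from rail_mouth when it meets the station's plunger (1.6 N to start, then 0.8 N per mm, bottoms at 12 mm), all under 13 mm above the flange.
- rail_mouth (a point): tip of the rail's open end, 150 mm along y from its middle: middle of the flange's top face, 110 mm above the bench. Axes as the rail: +y out of the rail, the hanger travels along -y. Flange 30 mm wide, 6 mm thick, its last 15 mm narrowing to a point; 6 mm web below it, from 25 mm in. Greased: slides easily. Do not push on it with over 15 N.
- catch (a joint): travel (m) of the sprung side catch of the station, on the rail's robot side, under 9 mm above the flange: 0 out. From about 70 mm before the hanger meets the plunger, the hanger pushes it aside by 5 to 10 mm, which takes 2 to 5 N. Once the plunger is pressed in about 6 mm (6 to 8 N) the catch snaps back to near 0 behind the hanger and holds it there.
- jar_mid (a point): middle of a glass jar 66 mm across, 100 mm tall, standing on the bench (bystander).
- carton_mid (a point): middle of a closed carton 100 x 130 x 70 mm on the bench (bystander).
- tape_mid (a point): middle of a roll of tape 90 mm across, 48 mm tall, on the bench (bystander).
Things that resemble listed ones, but are neither listed nor needed, are in the scene too. What is shaped like the hanger but pink is not meant.

How it is judged:
By the outcome, as a careful person would: the job done as asked, in the order asked, and still so for the second after the job is handed in, with the robot touching nothing.
It also fails if it takes over 72 s, if anything falls off the work surface, if the arm or the gripper's body presses on something with over 40 N, if the wrist force passes 120 N, or if a joint passes its speed limit or range.

## Working session

There is one attempt and no reset: what is moved stays moved. The work goes in short steps, Python scripts to look and compute and a tool call to move; the robot and the scene stay as the last step left them, time stands still between calls to the robot, and variables do not carry over. Pictures are saved under pics/ and viewed, about 8 in all and at most 12, crops included, and the job is handed in when it is done.

Besides the shell and the picture viewer there is one more tool, called after "Call:" by a JSON object that holds its "fn" and its "kwargs", one argument or row to a line. servo_tool: Moves the arm, as the interface text tells. Its arguments: {"type":"object","properties":{"motion":{"type":"array"},"force":{"type":"number"}},"required":["motion"]}

```bash
mkdir -p pics; python3 - <<'E'
from bench import *
import cv2,numpy as np
s=sense();print(s)
a=snapshot("scene");b=snapshot("side")
cv2.imwrite("pics/scene.png",a);cv2.imwrite("pics/side.png",b)
for n in("scene","side","wrist"):print(n,camera_params(n))
print(hold_point_z)
E
```

```text
{'time': 0.0, 'joint_pos': array([ 6.31192427e+01,  7.51483068e+00,  8.53296738e+01,  1.27628562e-03,
        8.72597102e+01, -4.89252212e+00]), 'qd': array([ 0.0391671 ,  0.06983037, -0.1261026 ,  0.09164004,  0.03538524,
        0.03850777]), 'joint_efforts': array([-2.16653054e-03, -5.69399321e+01, -5.00542259e+01, -8.19689558e-04,
        1.46614504e-02, -2.57907044e-05]), 'tool_pos': array([224.37155544, 555.88728987, 230.2435222 ]), 'tcp_rot': array([-1.79896274e+02, -1.01582122e-02,  1.58011693e+02]), 'ft_force': array([-0.57945886, -0.95615111, -0.48765885]), 'wrist_torque': array([ 0.00288449, -0.02788625, -0.03320767]), 'finger_gap': 85.28817745742407}
scene {'fx': 594.1550855031129, 'fy': 594.1550855031129, 'cx': 318.3005993920557, 'cy': 228.12449926383135, 'R': array([[ 0.56588523,  0.82426415,  0.01903977],
       [ 0.55814889, -0.36598704, -0.74466322],
       [-0.60683089,  0.43202095, -0.66716878]]), 't': array([-346.30567678, -223.63483533, 1688.96285474])}
side {'fx': 537.6149591243588, 'fy': 537.6149591243588, 'cx': 307.1753843498705, 'cy': 241.24858703660263, 'R': array([[ 0.77389013, -0.63321871,  0.01131916],
       [-0.46299001, -0.57785881, -0.67210077],
       [ 0.43212766,  0.5148915 , -0.74037317]]), 't': array([-435.53566178,  337.89473905, 1242.34462974])}
wrist {'fx': 371.64829954431775, 'fy': 371.64829954431775, 'cx': 316.0782661055717, 'cy': 241.32172646038617, 'tool_from_camera': array([[-1.20938247e-03, -9.63952114e-01, -2.66073033e-01,
         6.73607395e+01],
       [ 9.99999016e-01, -9.76714986e-04, -1.00677171e-03,
         2.81828036e-03],
       [ 7.10602202e-04, -2.66073989e-01,  9.63952347e-01,
        -1.42687770e+02],
       [ 0.00000000e+00,  0.00000000e+00,  0.00000000e+00,
         1.00000000e+00]])}
18.700000000000003
```

View pics/scene.png

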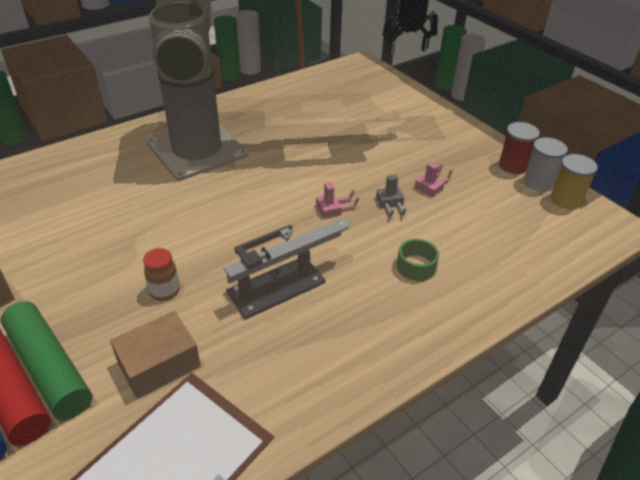

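View pics/side.png

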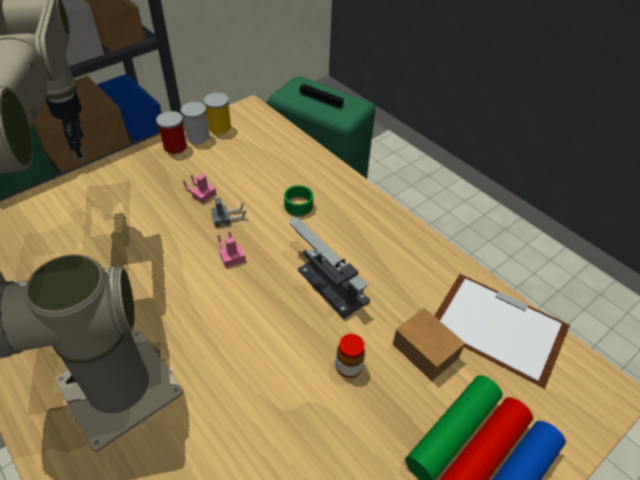

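Scene view: candidates are the grey hanger at (390,190) and pink decoys at (330,203) and (432,180). In the side view the grey hanger is at (220,212) and the pinks at (203,188) and (232,250). I choose the grey one. The rail runs from its mouth at scene (345,226), side (294,222). Next, one close crop sheet.

```bash
cat > h.py <<'E'
import numpy as np,cv2
from bench import camera_params
def ray(n,u,v):
    p=camera_params(n);R=np.array(p['R']);t=np.array(p['t'])
    return -R.T@t, R.T@np.array([(u-p['cx'])/p['fx'],(v-p['cy'])/p['fy'],1])
def onz(n,uv,z):
    c,d=ray(n,*uv);return c+d*(z-c[2])/d[2]
def tri(a,b):
    c1,d1=ray('scene',*a);c2,d2=ray('side',*b)
    s=np.linalg.lstsq(np.c_[d1,-d2],c2-c1,rcond=None)[0]
    p,q=c1+d1*s[0],c2+d2*s[1];return (p+q)/2,np.linalg.norm(p-q)
def proj(n,X):
    p=camera_params(n);c=np.array(p['R'])@X+p['t'];return c[:2]/c[2]*p['fx']+[p['cx'],p['cy']]
E
python3 - <<'E'
import cv2,numpy as np
a=cv2.imread('pics/scene.png');b=cv2.imread('pics/side.png')
def crop(i,x,y,w,h,s):return cv2.resize(i[y:y+h,x:x+w],None,fx=s,fy=s,interpolation=cv2.INTER_CUBIC)
# hanger crops 50x50 x6=300 ; rail crops 125x... 
t=np.hstack([crop(a,366,170,50,50,6),crop(b,202,190,50,50,6)])
r=np.hstack([crop(a,220,215,133,100,3),crop(b,282,215,133,100,3)])
t=np.pad(t,((0,0),(0,r.shape[1]-600),(0,0)))
cv2.imwrite('pics/c1.png',np.vstack([t,r]))
E
```

```text
(no output)
```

View pics/c1.png

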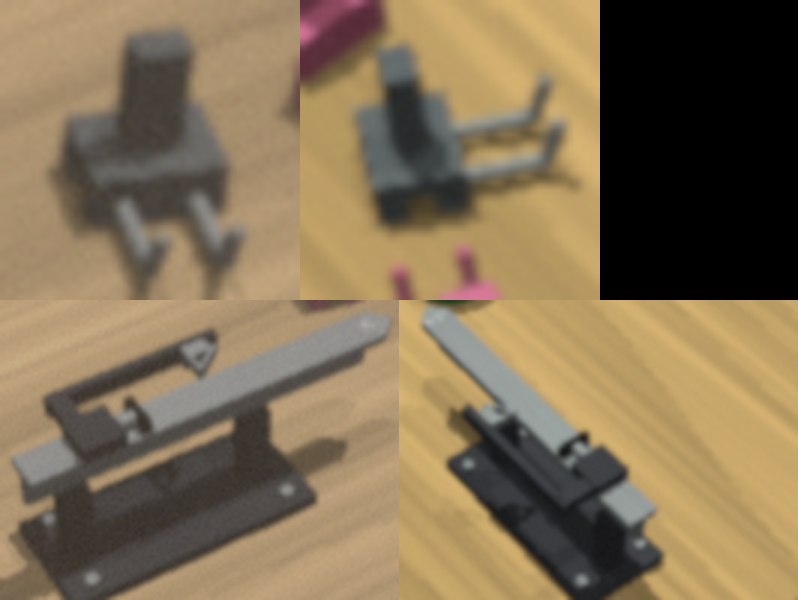

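The crop shows the grey hanger upright with its prongs pointing towards +x. On the rail, the catch arm is on the robot side and the plunger block is toward the far end.

```bash
python3 - <<'E'
from h import *
np.set_printoptions(precision=1,suppress=True)
def P(n,cs,z):
    return
S=lambda x,y:(366+x/6,170+y/6); D=lambda x,y:(202+(x-300)/6,190+y/6)
RS=lambda x,y:(220+x/3,215+(y-300)/3); RD=lambda x,y:(282+(x-399)/3,215+(y-300)/3)
for n,a,b,z in [('tabtop',S(160,44),D(398,62),78.5+26-26+26*0,),('tip1',S(160,245),D(553,127),58),('tip2',S(236,235),D(545,80),58),
 ('mouth',RS(391,324),RD(426,314),110),('far',RS(20,474),RD(640,518),110),('catchtip',RS(205,350),RD(470,412),115),('blockctr top',RS(95,432),RD(598,465),122)]:
    print(n,*tri(a,b))
for n,a,b,z in [('tabtop',S(160,44),D(398,62),104.5-26)]: print(onz('scene',a,78.5),onz('side',b,78.5))
a=onz('scene',RS(391,324),110);b=onz('scene',RS(20,474),110);c=onz('side',RD(426,314),110);d=onz('side',RD(640,518),110)
for p,q in((a,b),(c,d)):print(p,q,np.linalg.norm(p-q),np.degrees(np.arctan2(*(p-q)[1::-1])))
# saddle top corners scene z=26.5
print('saddle scene corners z26.5');
for c in[(68,125),(112,180),(228,165),(205,105)]:print(onz('scene',S(*c),26.5))
print('side');
for c in[(357,110),(445,95),(470,178),(378,193)]:print(onz('side',D(*c),26.5))
E
```

```text
tabtop [483.7 310.2  79. ] 0.6009675427839271
tip1 [541.5 269.   30.6] 0.6068991432886031
tip2 [556.1 296.7  33.3] 0.37068883662965674
mouth [585.3 100.4 102.8] 2.761213001621003
far [ 574.1 -197.2  107.7] 1.6675201945715261
catchtip [537.2 -26.5 108.7] 7.230086624598838
blockctr top [ 577.7 -141.4  119.4] 1.7664435495872395
[483.1 311.1  78.5] [483.9 310.3  78.5]
[590.9  96.9 110. ] [ 576.6 -199.   110. ] 296.2170089785592 87.23317371580663
[580.6  93.  110. ] [ 572.9 -197.4  110. ] 290.5956482556898 88.48276271760615
saddle scene corners z26.5
[455.3 290.2  26.5]
[494.5 282.4  26.5]
[513.6 329.8  26.5]
[476.7 348.4  26.5]
side
[474.6 343.7  26.5]
[514.7 325.4  26.5]
[491.9 269.1  26.5]
[451.4 288.4  26.5]
```

Call:
{"fn": "servo_tool", "kwargs": {
  "motion": [
    [85, -35, -13, 3, 0, 0, -0.002],
    [85, -35, -13, 3, 0, 0, -0.002],
    [85, -35, -13, 3, 0, 0, -0.002],
    [85, -35, -13, 3, 0, 0, -0.002],
    [85, -35, -13, 3, 0, 0, -0.002],
    [85, -35, -13, 3, 0, 0, -0.002],
    [85, -35, -13, 3, 0, 0, -0.002],
    [85, -35, -13, 3, 0, 0, -0.002],
    [85, -35, -13, 3, 0, 0, -0.002],
    [85, -20, -13, 3, 0, 0, -0.002]
  ]
}}

```text
time: 1.1
tool_pos: [493.6, 304.4, 194.1]
tcp_rot: [-179.6, -0.3, 159.6]
ft_force: [-0.3, -0.3, -0.2]
finger_gap: 84.8
```

```bash
cat >> h.py <<'E'
from scipy.spatial.transform import Rotation as Ro
def wray(s,u,v):
    p=camera_params('wrist');T=np.array(p['tool_from_camera'])
    x=np.array([u-p['cx'],v-p['cy']])/p['fx'];r=np.linalg.norm(x)+1e-9
    d=np.r_[np.sin(r)*x/r,np.cos(r)]
    W=Ro.from_euler('xyz',s['tcp_rot'],degrees=True).as_matrix()
    return W@T[:3,3]+s['tool_pos'],W@T[:3,:3]@d
def wonz(s,u,v,z):
    c,d=wray(s,u,v);return c+d*(z-c[2])/d[2]
def wproj(s,X):
    p=camera_params('wrist');T=np.array(p['tool_from_camera'])
    W=Ro.from_euler('xyz',s['tcp_rot'],degrees=True).as_matrix()
    t=W.T@(np.array(X)-s['tool_pos']);c=T[:3,:3].T@(t-T[:3,3])
    th=np.arctan2(np.hypot(c[0],c[1]),c[2]);return c[:2]/np.hypot(c[0],c[1])*th*p['fx']+[p['cx'],p['cy']]
E
python3 - <<'E'
from h import *
from bench import *
import pickle
s=sense();w=snapshot('wrist');pickle.dump(s,open('s1.pkl','wb'))
print(s['tool_pos'],s['tcp_rot'],s['qd'])
cv2.imwrite('pics/w1.png',w)
print(wproj(s,[483.6,310.6,78.5]),wproj(s,[549,283,32]))
E
```

```text
[493.58592477 304.42463716 194.05365089] [-179.56872786   -0.26423861  159.64502183] [-23.72773532   3.13535354   0.6488951    0.46617709  -2.85775782
 -24.73683352]
[320.9073266  221.11849112] [316.9469513  288.64130425]
```

View pics/w1.png

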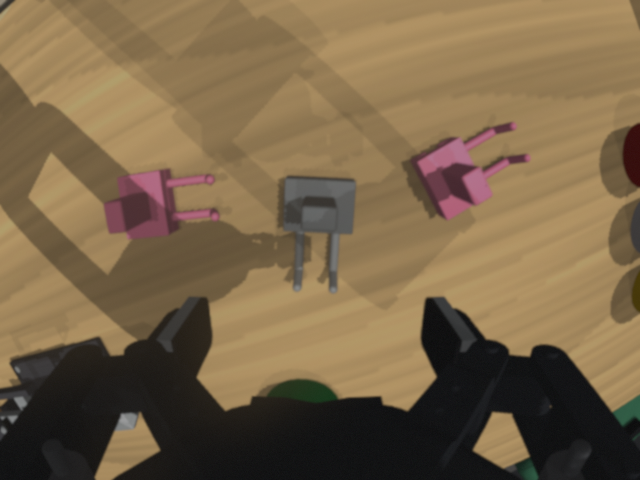

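The tab top is at about (320,219) and the prong tips at (297,289) and (333,289), within 2 px of prediction. That agrees with the two-view estimate.

```bash
python3 - <<'E'
from h import *
from bench import *
import pickle
s=pickle.load(open('s1.pkl','rb'));n=sense()
a=wonz(s,320,219,78.5);b=wonz(s,315,289,32);c=wonz(s,297,289,32);d=wonz(s,333,289,32)
print(a,b,np.degrees(np.arctan2(*(b-a)[1::-1])),np.linalg.norm((b-a)[:2]),np.degrees(np.arctan2(*(d-c)[1::-1]))-90,np.linalg.norm(d-c))
for z in(0,26.5):
  e=wonz(s,285,177,26.5);f=wonz(s,355,179,26.5)
print('back edge',np.degrees(np.arctan2(*(f-e)[1::-1]))-90,np.linalg.norm(e-f))
print(n['tool_pos'],n['tcp_rot'])
W=Ro.from_euler('xyz',n['tcp_rot'],degrees=True).as_matrix()
print(W.T@(np.r_[a[:2],60]-n['tool_pos']))
E
```

```text
[481.93261704 310.52853879  78.5       ] [548.72683325 281.26099074  32.        ] -23.66182553512398 72.92500728618278 -20.211354285429977 31.929617775837492
back edge -21.96000021243958 58.660985936627824
[494.76868887 301.62052174 193.19508502] [-179.44702114   -0.23191844  159.55571555]
[ 14.59983354   5.14921507 133.21178111]
```

Call:
{"fn": "servo_tool", "kwargs": {
  "motion": [
    [85, 7, 3, 20, -0.01, -0.004, 0.018],
    [85, 7, 3, 20, 0, 0, 0.018],
    [85, 0, 0, 30, 0, 0, 0],
    [85, 0, 0, 20, 0, 0, 0],
    [85, 0, 0, 0, 0, 0, 0]
  ]
}}

```text
time: 1.65
tool_pos: [484.0, 309.8, 99.1]
tcp_rot: [-180.0, -0.1, 157.1]
ft_force: [-0.8, -0.3, -0.7]
finger_gap: 85.5
```

Call:
{"fn": "servo_tool", "kwargs": {
  "motion": [
    [85, 1, 0, 25, 0, 0, 0],
    [85, 0, 0, 22, 0, 0, 0],
    [85, 0, 0, 9, 0, 0, 0],
    [85, 0, 0, 1, 0, 0, 0],
    [85, 0, 0, 0, 0, 0, 0]
  ],
  "force": 50
}}

```text
time: 2.15
tool_pos: [484.4, 311.6, 44.7]
tcp_rot: [179.9, 0.0, 157.1]
ft_force: [-0.0, -0.4, 0.3]
finger_gap: 85.4
```

Call:
{"fn": "servo_tool", "kwargs": {
  "motion": [
    [85, 1, -1.5, 4, 0, 0, 0],
    [60, 0, 0, 0, 0, 0, 0],
    [40, 0, 0, 0, 0, 0, 0],
    [28, 0, 0, 0, 0, 0, 0],
    [22, 0, 0, 0, 0, 0, 0],
    [20, 0, 0, 0, 0, 0, 0],
    [20, 0, 0, 0, 0, 0, 0],
    [20, 0, 0, 0, 0, 0, 0]
  ],
  "force": 50
}}

```text
time: 2.95
tool_pos: [485.2, 311.7, 44.8]
tcp_rot: [179.7, 0.3, 157.1]
ft_force: [-0.0, -0.9, 0.5]
finger_gap: 25.3
```

Call:
{"fn": "servo_tool", "kwargs": {
  "motion": [
    [20, 0, 0, -20, 0, 0, 0],
    [20, 0, 0, -40, 0, 0, 0],
    [20, 0, 0, -40, 0, 0, 0],
    [20, 0, 0, -30, 0, 0, -0.09],
    [20, 0, 0, -20, 0, 0, -0.09],
    [20, 0, 0, 0, 0, 0, -0.09],
    [20, 0, 0, 0, 0, 0, -0.09],
    [20, 0, 0, 0, 0, 0, 0],
    [20, 0, 0, 0, 0, 0, 0]
  ]
}}

```text
time: 3.85
tool_pos: [481.9, 310.3, 197.7]
tcp_rot: [179.9, 0.0, 178.4]
ft_force: [0.4, -0.6, -2.4]
finger_gap: 25.4
```

Call:
{"fn": "servo_tool", "kwargs": {
  "motion": [
    [20, -15, -15, 0, 0, 0, 0],
    [20, -25, -28, 0, 0, 0, 0],
    [20, -28, -30, 0, 0, 0, 0],
    [20, -22, -25, 0, 0, 0, 0],
    [20, -10, -12, 0, 0, 0, 0],
    [20, 0, 0, 0, 0, 0, 0],
    [20, 0, 0, 0, 0, 0, 0]
  ]
}}

```text
time: 4.55
tool_pos: [578.3, 194.1, 192.8]
tcp_rot: [-180.0, -0.4, 177.6]
ft_force: [0.3, -0.8, -2.3]
finger_gap: 25.3
```

```bash
python3 - <<'E'
from h import *
from bench import *
import pickle
s=sense();w=snapshot('wrist');s2=sense();a=snapshot('scene');b=snapshot('side');pickle.dump((s,s2),open('s2.pkl','wb'))
print(s['tool_pos'],s['tcp_rot'],s['ft_force'],s2['tool_pos'])
cv2.imwrite('pics/w2.png',w);cv2.imwrite('pics/scene2.png',a);cv2.imwrite('pics/side2.png',b)
print(wproj(s,[586,97,110]),wproj(s,[575,-198,110]))
for n in('scene','side'):print(proj(n,np.array([586,97,110])),proj(n,s['tool_pos']))
E
```

```text
[578.32214689 194.13049642 192.78268322] [-179.99551512   -0.39305692  177.62619148] [ 0.33267205 -0.77786012 -2.25479356] [578.1484452  194.31583132 192.76519516]
[173.43663136 266.3709235 ] [-63.83636846 259.21635337]
[349.03850016 221.74732545] [384.75294007 175.08323099]
[291.67452295 217.96752684] [266.84985419 177.59728597]
```

View pics/w2.png

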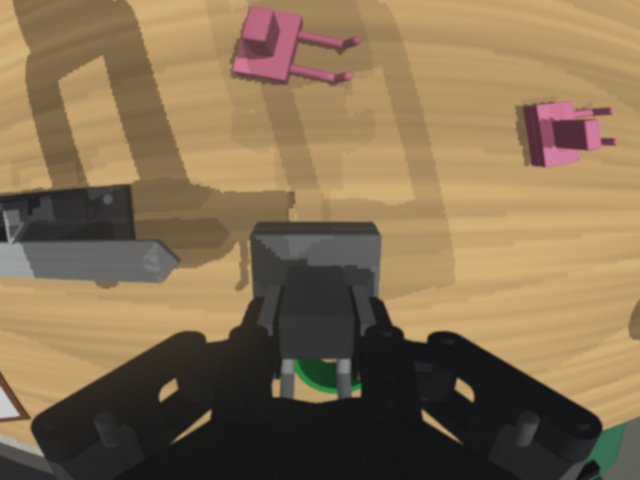

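The rail tip is at (180,262) with shoulders at (163,240) and (162,282). The held saddle's back top edge runs from (251,235) to (381,235).

```bash
python3 - <<'E'
from h import *
import pickle
s,_=pickle.load(open('s2.pkl','rb'))
np.set_printoptions(precision=1,suppress=True)
for n,u,v in[('tip',180,262),('shA',163,240),('shB',162,282),('eA',0,243),('eB',0,275),('eA2',80,241),('eB2',80,279)]:print(n,wonz(s,u,v,110))
z=s['tool_pos'][2]-18.3
for p in[(251,235),(381,235)]:
  q=wonz(s,*p,z);W=Ro.from_euler('xyz',s['tcp_rot'],degrees=True).as_matrix();print(q,W.T@(q-s['tool_pos']))
# edge refinement in scene/side crops of rail
a=cv2.imread('pics/scene2.png');b=cv2.imread('pics/side2.png');w=cv2.imread('pics/w2.png')
def crop(i,x,y,ww,h,sc):return cv2.resize(i[y:y+h,x:x+ww],None,fx=sc,fy=sc,interpolation=cv2.INTER_CUBIC)
cv2.imwrite('pics/c2.png',np.vstack([np.hstack([crop(a,300,150,110,90,3.6),crop(b,240,150,110,90,3.6)]),crop(w,0,180,396,130,2)]))
E
```

```text
tip [583.  102.4 110. ]
shA [567.3  92.2 110. ]
shB [597.2  86.2 110. ]
eA [562.7 -72.8 110. ]
eB [591.3 -83.7 110. ]
eA2 [565.   21.9 110. ]
eB2 [594.5  14.2 110. ]
[551.1 165.6 174.5] [ 25.9 -29.6  18.5]
[553.6 224.4 174.5] [25.9 29.2 18.5]
```

View pics/c2.png

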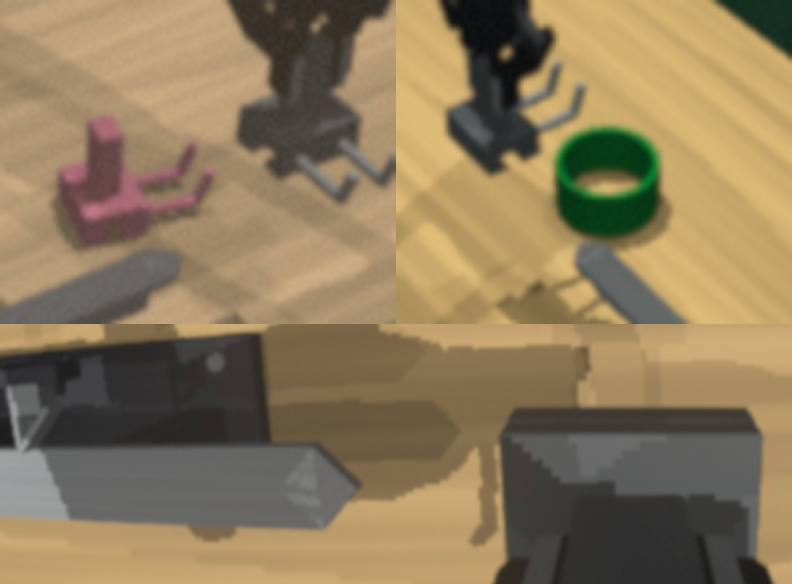

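Call:
{"fn": "servo_tool", "kwargs": {
  "motion": [
    [20, -4, -8, 15, 0, -0.006, -0.006],
    [20, -4, -8, 18, 0, 0, 0],
    [20, -2, -8, 15, 0, 0, 0],
    [20, 0, 0, 3, 0, 0, 0],
    [20, 0, 0, 0, 0, 0, 0],
    [20, 0, 0, 0, 0, 0, 0]
  ]
}}

```text
time: 5.3
tool_pos: [585.4, 175.8, 142.4]
tcp_rot: [179.9, 0.1, 178.5]
ft_force: [-0.7, 0.3, -1.6]
finger_gap: 25.0
```

```bash
python3 - <<'E'
from h import *
from bench import *
import pickle
s=sense();w=snapshot('wrist');pickle.dump(s,open('s3.pkl','wb'))
print(s['tool_pos'],s['tcp_rot'],s['ft_force'],s['qd'])
cv2.imwrite('pics/w3.png',w)
cv2.imwrite('pics/c3.png',cv2.resize(w[190:340,0:400],None,fx=2,fy=2,interpolation=cv2.INTER_CUBIC))
E
```

```text
[585.37778268 175.79852105 142.37503655] [1.79879856e+02 1.07103840e-01 1.78481663e+02] [-0.73079836  0.27256496 -1.62934141] [ 0.51798449 -0.2928839  -0.21657643  0.18453611  0.02119582  0.20257687]
```

View pics/c3.png

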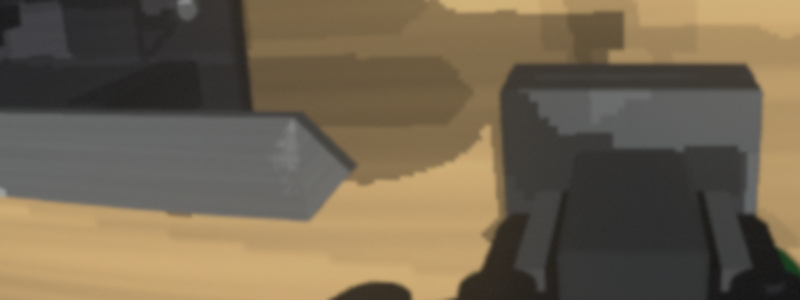

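The rail tip is at (177,273), shoulders at (151,246) and (153.5,299.5). The saddle's top back edge runs from (250.5,235) to (381,235).

```bash
python3 - <<'E'
from h import *
import pickle
s=pickle.load(open('s3.pkl','rb'))
np.set_printoptions(precision=1,suppress=True)
W=Ro.from_euler('xyz',s['tcp_rot'],degrees=True).as_matrix()
for n,u,v in[('tip',177,273),('shA',151,246),('shB',153.5,299.5),('A100',100,245.5),('B100',100,295.5),('A0',0,245),('B0',0,288)]:
  q=wonz(s,u,v,110);print(n,q,W.T@(q-s['tool_pos']))
for p in[(250.5,235),(381,235)]:
  q=wonz(s,*p,s['tool_pos'][2]-18.3);print(q,W.T@(q-s['tool_pos']))
E
```

```text
tip [581.6 102.5 110. ] [  1.9 -73.5  32.2]
shA [566.4  89.5 110. ] [ 16.7 -86.9  32.2]
shB [597.2  85.5 110. ] [-14.1 -90.1  32.2]
A100 [565.4  56.6 110. ] [  16.9 -119.8   32.1]
B100 [595.6  49.3 110. ] [ -13.5 -126.2   32.1]
A0 [563. -31. 110.] [  17.  -207.4   31.9]
B0 [593.6 -43.  110. ] [ -14.  -218.5   31.9]
[558.6 146.7 124.1] [ 26.  -29.8  18.2]
[560.3 205.7 124.1] [25.9 29.2 18.3]
```

Call:
{"fn": "servo_tool", "kwargs": {
  "motion": [
    [20, -1, -5, 0, 0, 0, 0],
    [20, -0.5, -7, 0, 0, 0, 0],
    [20, 0, -7, 0, 0, 0, 0],
    [20, 0, -7, 0, 0, 0, 0],
    [20, 0, -5, 0, 0, 0, 0],
    [20, 0, 0, 0, 0, 0, 0],
    [20, 0, 0, 0, 0, 0, 0]
  ]
}}

```text
time: 6.05
tool_pos: [587.8, 142.0, 145.5]
tcp_rot: [179.8, 0.4, 178.4]
ft_force: [0.0, 0.5, -2.6]
finger_gap: 25.3
```

Call:
{"fn": "servo_tool", "kwargs": {
  "motion": [
    [20, 1.5, 0, 2.5, 0, -0.003, 0],
    [20, 0, 0, 0.5, 0, 0, 0],
    [20, 0, 0, 0, 0, 0, 0]
  ]
}}

```text
time: 6.35
tool_pos: [586.0, 142.4, 142.0]
tcp_rot: [179.8, 0.5, 178.5]
ft_force: [1.2, 0.2, -1.4]
finger_gap: 25.0
```

Call:
{"fn": "servo_tool", "kwargs": {
  "motion": [
    [20, 0, -4, 0.2, 0, -0.004, 0],
    [20, 0, -4, 0.2, 0, 0, 0],
    [20, 0, -4, 0.2, 0, 0, 0],
    [20, 0, -4, 0.2, 0, 0, 0]
  ]
}}

```text
time: 6.75
tool_pos: [585.4, 126.0, 140.9]
tcp_rot: [179.8, 0.8, 178.5]
ft_force: [0.8, -0.4, -1.9]
finger_gap: 25.4
```

Call:
{"fn": "servo_tool", "kwargs": {
  "motion": [
    [20, 0, -4, -0.8, 0, 0.007, 0],
    [20, 0, -4, -0.2, 0, 0.005, 0],
    [20, 0, -4, 0, 0, 0, 0],
    [20, 0, -4, 0, 0, 0, 0]
  ]
}}

```text
time: 7.15
tool_pos: [585.1, 108.1, 142.2]
tcp_rot: [179.8, 0.0, 178.5]
ft_force: [0.2, 0.2, -1.2]
finger_gap: 25.1
```

Call:
{"fn": "servo_tool", "kwargs": {
  "motion": [
    [20, 0, -5, 0, 0, 0, 0],
    [20, 0, -5, 0, 0, 0, 0],
    [20, 0, -5, 0, 0, 0, 0],
    [20, 0, -5, 0, 0, 0, 0]
  ]
}}

```text
time: 7.55
tool_pos: [585.0, 86.5, 142.3]
tcp_rot: [179.8, 0.1, 178.5]
ft_force: [0.7, 1.0, -2.4]
finger_gap: 25.2
```

```bash
python3 - <<'E'
from h import *
from bench import *
import pickle
s=sense();w=snapshot('wrist');a=snapshot('scene');b=snapshot('side');pickle.dump(s,open('s4.pkl','wb'))
print(s['tool_pos'],s['tcp_rot'],s['ft_force'])
cr=lambda i,x,y,ww,h,sc:cv2.resize(i[y:y+h,x:x+ww],None,fx=sc,fy=sc,interpolation=cv2.INTER_CUBIC)
cv2.imwrite('pics/c4.png',np.vstack([np.hstack([cr(a,290,180,80,65,5),cr(b,255,175,80,65,5)]),cr(w,0,190,400,130,2)]))
E
```

```text
[584.98317642  86.52383471 142.33439162] [1.79803263e+02 1.05506611e-01 1.78516819e+02] [ 0.71606165  0.97339674 -2.42501582]
```

View pics/c4.png

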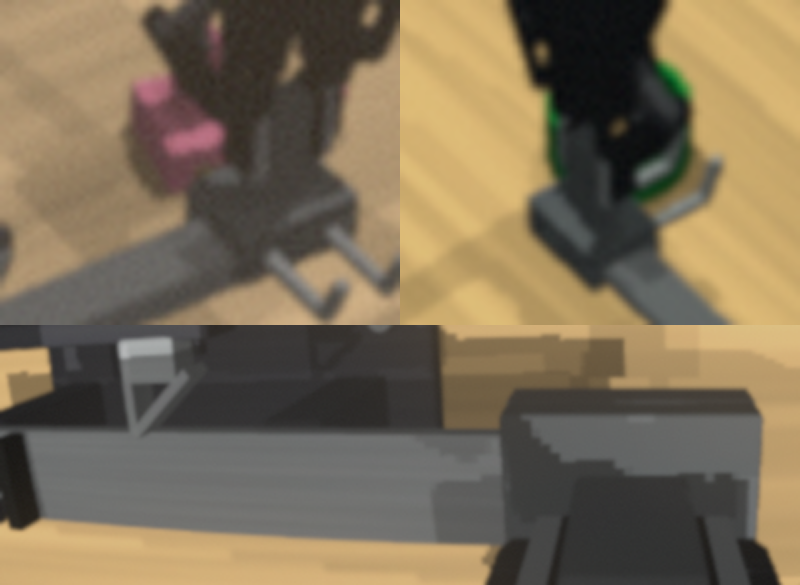

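The hanger is threaded on the rail. The catch tooth is ahead at wrist pixel (68,244) and the plunger face at about (18,268).

```bash
python3 - <<'E'
from h import *
import pickle
s=pickle.load(open('s4.pkl','rb'))
for n,u,v in[('tooth',68,244.5),('plA',18,245),('plB',19,290)]:
  print(n,wonz(s,u,v,110),wonz(s,u,v,117))
E
```

```text
tooth [563.83596881 -56.17331089 110.        ] [561.97543029 -50.41553242 117.        ]
plA [ 563.0890274 -100.7585133  110.       ] [561.25838422 -93.21627096 117.        ]
plB [ 593.88509313 -110.68452649  110.        ] [ 590.82187807 -102.74500858  117.        ]
```

Call:
{"fn": "servo_tool", "kwargs": {
  "motion": [
    [20, 0, -6, 0, 0, 0, 0],
    [20, 0, -8, 0, 0, 0, 0],
    [20, 0, -8, 0, 0, 0, 0],
    [20, 0, -8, 0, 0, 0, 0],
    [20, 0, -8, 0, 0, 0, 0]
  ]
}}

```text
time: 8.2
tool_pos: [583.9, 46.8, 142.2]
tcp_rot: [179.8, 0.1, 178.6]
ft_force: [0.4, 0.7, -1.1]
finger_gap: 25.5
```

Call:
{"fn": "servo_tool", "kwargs": {
  "motion": [
    [20, 0, -6, 0, 0, 0, 0],
    [20, 0, -7, 0, 0, 0, 0],
    [20, 0, -6, 0, 0, 0, 0],
    [20, 0, -5, 0, 0, 0, 0],
    [20, 0, -4, 0, 0, 0, 0]
  ]
}}

```text
time: 8.7
tool_pos: [582.9, 15.0, 142.0]
tcp_rot: [179.8, 0.1, 178.5]
ft_force: [-0.2, -0.1, -2.1]
finger_gap: 25.2
```

Slower now, into the catch.

Call:
{"fn": "servo_tool", "kwargs": {
  "motion": [
    [20, 0, -2.5, 0, 0, 0, 0],
    [20, 0, -2.5, 0, 0, 0, 0],
    [20, 0, -2.5, 0, 0, 0, 0],
    [20, 0, -2.5, 0, 0, 0, 0],
    [20, 0, -2.5, 0, 0, 0, 0],
    [20, 0, -2.5, 0, 0, 0, 0]
  ]
}}

```text
time: 9.3
tool_pos: [582.4, -0.9, 141.8]
tcp_rot: [179.8, 0.1, 178.5]
ft_force: [-0.2, -0.1, -2.7]
finger_gap: 25.4
```

Call:
{"fn": "servo_tool", "kwargs": {
  "motion": [
    [20, 0, -2.5, 0, 0, 0, 0],
    [20, 0, -2.5, 0, 0, 0, 0],
    [20, 0, -2.5, 0, 0, 0, 0],
    [20, 0, -2.5, 0, 0, 0, 0],
    [20, 0, -2.5, 0, 0, 0, 0],
    [20, 0, -2.5, 0, 0, 0, 0]
  ]
}}

```text
time: 9.9
tool_pos: [583.0, -15.6, 142.3]
tcp_rot: [179.6, 0.2, 178.6]
ft_force: [1.5, 3.7, -2.4]
finger_gap: 24.9
```

Call:
{"fn": "servo_tool", "kwargs": {
  "motion": [
    [20, 0, -2.5, 0, 0, 0, 0],
    [20, 0, -2.5, 0, 0, 0, 0],
    [20, 0, -2.5, 0, 0, 0, 0],
    [20, 0, -2.5, 0, 0, 0, 0],
    [20, 0, -2.5, 0, 0, 0, 0],
    [20, 0, -2.5, 0, 0, 0, 0]
  ]
}}

```text
time: 10.5
tool_pos: [583.9, -32.3, 143.1]
tcp_rot: [179.7, 0.4, 178.6]
ft_force: [1.5, 0.7, -2.1]
finger_gap: 25.3
```

Call:
{"fn": "servo_tool", "kwargs": {
  "motion": [
    [20, 0.6, -2.5, 0.6, 0, 0.003, 0],
    [20, 0.3, -2.5, 0.3, 0, 0.003, 0],
    [20, 0.3, -2.5, 0.1, 0, 0, 0],
    [20, 0.2, -2.5, 0, 0, 0, 0],
    [20, 0.2, -2.5, 0, 0, 0, 0],
    [20, 0.2, -2.5, 0, 0, 0, 0]
  ]
}}

```text
time: 11.1
tool_pos: [581.8, -48.7, 142.0]
tcp_rot: [179.7, 0.0, 178.6]
ft_force: [2.8, 0.9, -2.0]
finger_gap: 25.4
```

Call:
{"fn": "servo_tool", "kwargs": {
  "motion": [
    [20, 0, -2, 0, 0, 0, 0],
    [20, 0, -2, 0, 0, 0, 0],
    [20, 0, -2, 0, 0, 0, 0],
    [20, 0, -2, 0, 0, 0, 0],
    [20, 0, -2, 0, 0, 0, 0],
    [20, 0, -2, 0, 0, 0, 0]
  ]
}}

```text
time: 11.7
tool_pos: [581.4, -61.8, 141.9]
tcp_rot: [179.7, 0.1, 178.6]
ft_force: [3.0, 0.5, -1.9]
finger_gap: 25.4
```

Call:
{"fn": "servo_tool", "kwargs": {
  "motion": [
    [20, 0, -1.5, 0, 0, 0, 0],
    [20, 0, -1.5, 0, 0, 0, 0],
    [20, 0, -1.5, 0, 0, 0, 0],
    [20, 0, -1.5, 0, 0, 0, 0],
    [20, 0, -1.5, 0, 0, 0, 0]
  ]
}}

```text
time: 12.2
tool_pos: [581.2, -70.0, 141.9]
tcp_rot: [179.7, 0.0, 178.5]
ft_force: [3.6, 1.7, -2.2]
finger_gap: 25.2
```

Call:
{"fn": "servo_tool", "kwargs": {
  "motion": [
    [20, 0, -1.3, 0, 0, 0, 0],
    [20, 0, -1.3, 0, 0, 0, 0],
    [20, 0, -1.3, 0, 0, 0, 0]
  ]
}}

```text
time: 12.5
tool_pos: [581.1, -74.2, 141.9]
tcp_rot: [179.7, 0.1, 178.5]
ft_force: [2.2, 1.4, -1.8]
finger_gap: 25.2
```

Call:
{"fn": "servo_tool", "kwargs": {
  "motion": [
    [20, 0, -1.3, 0, 0, 0, 0],
    [20, 0, -1.3, 0, 0, 0, 0]
  ]
}}

```text
time: 12.7
tool_pos: [581.0, -76.7, 141.8]
tcp_rot: [179.6, 0.0, 178.5]
ft_force: [3.7, 3.5, -0.8]
finger_gap: 25.4
```

Plunger contact is building (3.5 N).

Call:
{"fn": "servo_tool", "kwargs": {
  "motion": [
    [20, 0, -1.3, 0, 0, 0, 0],
    [20, 0, -1.3, 0, 0, 0, 0]
  ]
}}

```text
time: 12.9
tool_pos: [581.0, -78.3, 141.9]
tcp_rot: [179.5, 0.0, 178.6]
ft_force: [2.3, 4.6, -1.5]
finger_gap: 25.2
```

Call:
{"fn": "servo_tool", "kwargs": {
  "motion": [
    [20, 0, -1.4, 0, 0, 0, 0],
    [20, 0, -1.4, 0, 0, 0, 0]
  ]
}}

```text
time: 13.1
tool_pos: [580.9, -80.0, 141.9]
tcp_rot: [179.4, 0.0, 178.6]
ft_force: [3.3, 5.5, -1.0]
finger_gap: 25.3
```

Call:
{"fn": "servo_tool", "kwargs": {
  "motion": [
    [20, 0, -1.4, 0, 0, 0, 0],
    [20, 0, -1.4, 0, 0, 0, 0]
  ]
}}

```text
time: 13.3
tool_pos: [580.9, -81.1, 142.0]
tcp_rot: [179.2, 0.0, 178.6]
ft_force: [2.4, 6.7, -0.3]
finger_gap: 25.5
```

Call:
{"fn": "servo_tool", "kwargs": {
  "motion": [
    [20, 0, -1.7, 0, 0.005, 0, 0],
    [20, 0, -1.7, 0, 0.005, 0, 0]
  ]
}}

```text
time: 13.5
tool_pos: [580.6, -82.6, 141.8]
tcp_rot: [179.6, -0.0, 178.7]
ft_force: [2.8, 6.7, -2.2]
finger_gap: 25.3
```

Call:
{"fn": "servo_tool", "kwargs": {
  "motion": [
    [20, 0, -1.8, 0, 0.003, 0, 0],
    [20, 0, -1.8, 0, 0.003, 0, 0]
  ]
}}

```text
time: 13.7
tool_pos: [580.3, -83.7, 141.6]
tcp_rot: [179.7, -0.1, 178.8]
ft_force: [3.1, 7.4, -1.2]
finger_gap: 25.2
```

Call:
{"fn": "servo_tool", "kwargs": {
  "motion": [
    [20, 0, -1.9, 0, 0.002, 0, 0],
    [20, 0, -1.9, 0, 0.002, 0, 0]
  ]
}}

```text
time: 13.9
tool_pos: [580.0, -84.6, 141.3]
tcp_rot: [179.7, -0.1, 178.9]
ft_force: [2.4, 9.3, -0.6]
finger_gap: 25.0
```

```bash
python3 - <<'E'
from h import *
from bench import *
s=sense();w=snapshot('wrist');print(s['tool_pos'],s['ft_force'])
cv2.imwrite('pics/w5.png',w)
cv2.imwrite('pics/c5.png',cv2.resize(w[170:320,190:460],None,fx=2.9,fy=2.9,interpolation=cv2.INTER_CUBIC))
E
```

```text
[580.0148051  -84.62422755 141.34459901] [ 2.38118887  9.30577189 -0.6203609 ]
```

View pics/c5.png

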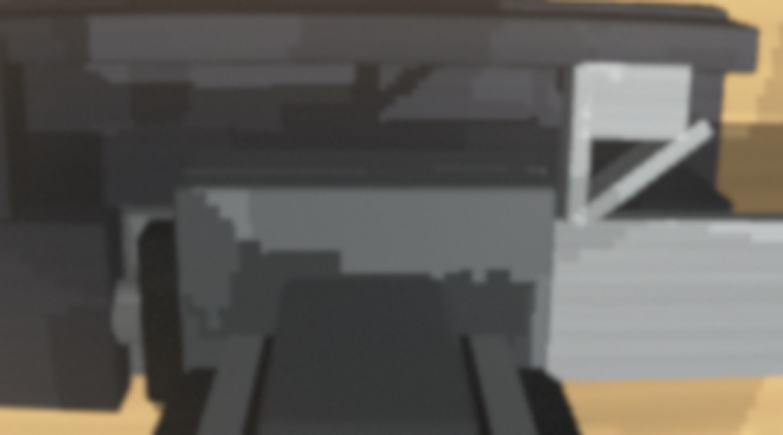

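The catch tooth (crop (580,215)) has its tip back at the rail edge behind the saddle's trailing edge (552), so it has snapped in. I'll ease off the push, then open.

Call:
{"fn": "servo_tool", "kwargs": {
  "motion": [
    [20, 0, 1, 0, 0, 0, 0],
    [20, 0, 1, 0, 0, 0, 0],
    [20, 0, 0.5, 0, 0, 0, 0]
  ]
}}

```text
time: 14.25
tool_pos: [579.8, -81.5, 141.2]
tcp_rot: [179.7, -0.2, 178.9]
ft_force: [2.8, -2.2, -2.6]
finger_gap: 25.4
```

Fy went to −2.2 N: the catch resists backing out. Now releasing.

Call:
{"fn": "servo_tool", "kwargs": {
  "motion": [
    [30, 0, -0.3, 0, 0, 0, 0],
    [40, 0, 0, 0, 0, 0, 0],
    [60, 0, 0, 0, 0, 0, 0],
    [80, 0, 0, 0, 0, 0, 0],
    [80, 0, 0, 0, 0, 0, 0],
    [80, 0, 0, 0, 0, 0, 0]
  ]
}}

```text
time: 14.85
tool_pos: [578.3, -83.2, 141.1]
tcp_rot: [179.8, -0.3, 178.9]
ft_force: [0.1, 0.6, 0.5]
finger_gap: 79.9
```

Call:
{"fn": "servo_tool", "kwargs": {
  "motion": [
    [80, 0, 0, -10, 0, 0, 0],
    [80, 0, 0, -20, 0, 0, 0],
    [80, 0, 0, -25, 0, 0, 0],
    [80, 0, 0, -25, 0, 0, 0],
    [80, 0, 0, -20, 0, 0, 0],
    [80, 0, 0, 0, 0, 0, 0],
    [80, 0, 0, 0, 0, 0, 0]
  ]
}}

```text
time: 15.55
tool_pos: [578.5, -83.5, 247.9]
tcp_rot: [179.8, -0.3, 178.9]
ft_force: [-0.2, 1.1, 0.1]
finger_gap: 80.1
```

```bash
python3 - <<'E'
from h import *
from bench import *
s=sense();w=snapshot('wrist');a=snapshot('scene');b=snapshot('side');print(s['time'],s['tool_pos'],s['ft_force'])
cr=lambda i,x,y,ww,h,sc:cv2.resize(i[y:y+h,x:x+ww],None,fx=sc,fy=sc,interpolation=cv2.INTER_CUBIC)
cv2.imwrite('pics/c6.png',np.vstack([np.hstack([cr(a,210,190,160,110,2.5),cr(b,260,180,160,110,2.5)]),cr(w,160,150,320,120,2.5)]))
for n,i in(('scene',a),('side',b)):
  o=cv2.imread(f'pics/{n}.png')
  # bystander check: pixel change in jar/carton/tape boxes
  B={'scene':[(143,245,40,55),(110,315,92,75),(395,238,46,42)],'side':[(334,333,36,45),(392,308,74,70),(282,184,34,32)]}[n]
  print(n,[float(cv2.absdiff(i,o)[y:y+h,x:x+ww].mean().round(1)) for x,y,ww,h in B])
E
```

```text
15.55 [578.53325843 -83.53599778 247.92411365] [-0.23540647  1.14099636  0.13979613]
scene [15.7, 10.4, 6.7]
side [15.2, 9.1, 4.1]
```

View pics/c6.png

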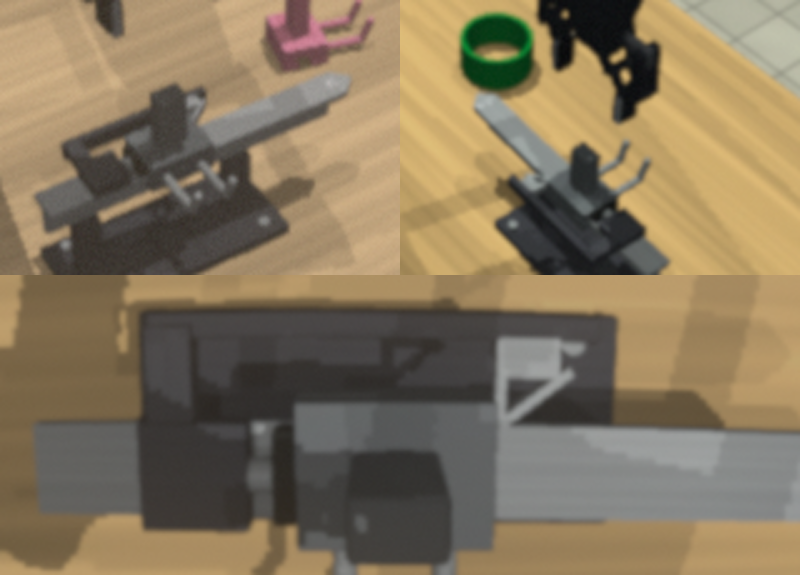

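The hanger sits upright on the rail with its prongs on the far side. It is held between the plunger (wrist crop (283,470)) and the catch tooth (510,400), and the gripper is clear.

```bash
python3 -c "
from bench import *
print(hand_in())"
```

```text
the job is handed in; nothing more can be done
None
```

The grey broom hanger is on the rail, prongs on the side away from the robot, held behind the catch. I released it and handed the job in at about 15.7 s of the 72 s allowed.

- **Push force:** the highest I read while pressing the plunger was about 9.3 N along the rail, under the 15 N limit. That is from readings at the end of each short move, so a brief peak between readings would not show.
- **Catch:** backing off slightly gave a reading of −2.2 N, meaning the catch resisted. The last wrist picture shows the catch tooth behind the saddle and the plunger against its front. I had no direct reading of the catch's travel.
- **After release:** the gripper was 248 mm above the bench, and the wrist force was near zero (about 1 N).
- **Jar, carton and tape roll:** the arm never went near them. My before/after picture comparison did not settle it: mean differences were 4 to 16 grey levels, which I put down to the arm's changed shadows. I looked closely only at the tape roll, in the side view, and it looked undisturbed.

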